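Unpack a watch job from its stack

ROBOT

A 6-joint arm with a two-finger parallel gripper is mounted at the origin on the work surface. World frame = base frame: x ahead of the robot, y to its left, z up, the work surface at z = 0. Lengths are in mm, angles in rad, forces in N, time in s.
With the tool pointing down it reaches from about 350 to 850 mm from the base axis. Payload 8.1 kg.
Tool frame: the origin (TCP) lies at the very end of the fingers, on their centre line; the grasp point (between the pads) lies 19 mm behind it; z points along the fingers, y is the line along which they close (so a half turn about z gives the same grasp; the last joint's range is limited). The gripper opens to 93 mm and grips with 3 to 60 N. Pads are 15 mm wide; open, the fingers measure 128 mm over their backs; the gripper's body (75 mm by 188 mm) begins 65 mm behind the grasp point.
Start: joints at [1.132, 0.13, 1.488, -0, 1.523, -0.085], TCP at [207.858, 562.85, 218.635] pointing down, gripper open.
Joint ranges: [-2.96, 2.96], [-0.89, 2.26], [0.02, 2.5], [-1.34, 4.48], [0, 2.73], [-2.66, 2.66]. Speed limits (rad/s): [2.39, 2.39, 2.79, 3.14, 3.14, 3.14].

INTERFACE

Orientations are given as a unit quaternion [x, y, z, w].
In Python, from station import r gives the robot as it stands.
- The arm moves only by the tool advance, called after "Call:" by a JSON object that holds its "api" and its "payload", one argument or row to a line. Schema: {"type":"object","properties":{"ticks":{"type":"array","items":{"type":"object","properties":{"finger_gap":{"type":"number"},"d":{"type":"array","items":{"type":"number"},"minItems":3,"maxItems":3},"rz":{"type":"number"}},"additionalProperties":false,"required":["finger_gap"]},"minItems":1,"maxItems":8},"only":{"type":"string"},"quiet":{"type":"boolean"},"lines":{"type":"string"}},"required":["ticks"],"additionalProperties":false}. ticks is a list of rows, 1 to 8 of them, each an object with the fields finger_gap (the finger opening in mm), d (a list: dx, dy, dz in normalised numbers (1 is 0.8 m)), rz (a turn about the tool's z in a scale on which 1.0 is 360 degrees); a field left out counts as zero (the opening has to be given); each row shifts and turns the commanded pose from where the row before left it, along the tool's axes as they then stand; what a row does not reach is not made up. A row lasts 1/12 s, in which the tool goes at most 41.7 mm and 0.125 rad, less where a joint would pass 70% of its speed; a pose out of reach is approached as far as the arm can. The fingers move at their own pace and stop on an object; the grip force is fixed at half the most. Time passes only in rows, so rows that do not move let the fingers close. The tool returns the time, the measured TCP pose, the force, the opening and the grip force at its end. only (a regular expression) keeps the lines of the reply that match it, lines (a string "A,B") keeps lines A to B, and quiet returns only ok. No shift or turn number may pass 1 either way. Input that does not fit is refused with a message, and nothing moves.
- r.get_state(): the state, without advancing time (a new reading comes with each control period).
- r.grab_frame(name): name is "scene" or "side" or "wrist"; returns a dict with "img" (400x640x3 uint8, red, green, blue), "K" (3x3 intrinsics, pixels), "T" (4x4, takes a point from camera to world coordinates). Camera axes: x right, y up, looking along -z (the intrinsics and any distortion apply to the point x, -y, -z); pixel columns grow to the right and rows downward; lengths in mm; the calibration is good to about 2 mm. A picture is of the moment at which its call begins. There is no depth.
- r.finish_job(): hands the job in; it is judged then, once.
The state is a dict: "time_s": time; "joint_positions": joint angles; "joint_velocities": joint speeds; "joint_torque": joint torques, N m; "tcp_pos": TCP position; "eef_rot": TCP orientation; "wrist_force": force on the tool from outside, world axes, zero at the start; "wrist_torque": the same for the moment, N m; "opening": finger opening in mm; "grip_force": force on a finger pad.
Only numpy, scipy, OpenCV 4.12 (cv2) and the standard library are available. Lean on these libraries where they do the work, as an engineer would, in place of code of your own. Each camera call takes 0.05 s, during which the arm holds its last target. There are 200 camera calls.

TASK

A watch's job is stacked up on the bench: take the stack apart and set each thing upright in its place. The movement in its grooved holder goes between the pins of the timing stand, pressed down until it snaps home on the seat; the dial tin goes into the empty large compartment of the parts tray, the wire basket into the ultrasonic cleaner's tank, and the job box into the free bay of the job rack, lengthwise. Everything must sit flat on the floor of its place; never tip any of them over, and leave the loupe and the oil pot where they stand.

Things in the scene. Friction and masses are not known exactly. Their poses are not given: they have to be found in the camera images.
- movement: Top of the stack: watch movement (brass, with wheels) in a round aluminium holder, diameter 38, height 20 mm. Its side: rim of diameter 38 up to 5.5 mm (lower edge bevelled), groove of diameter 33 up to 12 mm, diameter 38 to the top. Origin: centre of the underside; z up. About 60 g.
- dial_tin: Second from the top: round black tin, diameter 48 mm, height 22 mm, three pale dials under its flat window. Origin: centre of the underside; z up. About 50 g.
- basket: Third from the top: round lidded steel wire basket, diameter 56 mm, height 32 mm, flat top. Origin: centre of the underside; z up. About 90 g.
- job_box: Bottom of the stack: rectangular pale blue-grey plastic box with a flat lid, 60 mm along its x, 82 mm along its y, 28 mm high. Origin: centre of the underside; z up. About 110 g. It stands on the bench, and may be turned up to 0.5 rad. (A like box, fixed, stands in the other bay of the job rack.)
- stand_seat (a point): Fixed timing stand: grey base 84 (x) by 112 mm (y), dark head 36 mm high. Point: top of its brass boss, 40 mm up, where the holder rests. Four sprung pins (x +-10, y +-18 mm, tops 11.5 mm over the seat) yield along y; x sides free for fingers. Laid in loosely it stops 8 mm high; about 10 N (5 to 15) down snaps it home: the force peaks near 7 mm, is gone by 4 mm, then the pins hold its groove.
- tray_free (a point): Fixed cream tray 118 (x) by 160 mm (y), dark blue edge: two large compartments side by side in y, a row of small parts at its -x side. Point: floor centre of the empty large compartment, at the -y side (the other holds things), 2 mm above the bench. The compartment is 75 mm square inside; walls 3 to 4 mm thick rise 8 mm above its floor.
- tank_floor (a point): Ultrasonic cleaner, fixed, lid off: white housing 112 mm (x) by 184 mm (y), 56 mm high, with an open steel tank and a small control panel at its +y end. This point: centre of the tank's floor, 30 mm above the bench. The tank is 90 mm in x and 144 mm in y inside, its rim 26 mm above the floor.
- rack_bay (a point): Job rack, fixed: low dark steel tray 86 mm (x) by 209 mm (y) with two bays end to end along y; the +y bay holds another job's box. This point: centre of the floor of the free bay, 2 mm above the bench. The bay is 80 mm in x and 100 mm in y inside; the lip around it is 3 mm thick and rises 8 mm above the floor. The job box's long side goes along y, either way round.
- loupe: Black watchmaker's loupe standing on its wide end, diameter 32 mm, height 28 mm. Origin: centre of the underside. Not to be moved.
- oil_pot: Small steel oil pot with a dark green knobbed lid, diameter 31 mm, height 26 mm. Origin: centre of the underside. Not to be moved.

How it is judged:
By the outcome, as a careful person would: the job done as asked, in the order asked, and still so for the second after the job is handed in, with the robot touching nothing.
It also fails if it takes over 109 s, if anything falls off the work surface, if the arm or the gripper's body presses on something with over 40 N, if the wrist force passes 120 N, or if a joint passes its speed limit or range.

## Working session

There is one attempt and no reset: what is moved stays moved. The work goes in short steps, Python scripts to look and compute and a tool call to move; the robot and the scene stay as the last step left them, time stands still between calls to the robot, and variables do not carry over. Pictures are saved under pics/ and viewed, at most 14 in all, crops included, and the job is handed in when it is done.

```bash
ls; mkdir -p pics; python3 - <<'E'
from station import r
import cv2
for n in ("scene","side","wrist"):
    f=r.grab_frame(n); cv2.imwrite(f"pics/{n}0.png",f["img"][:,:,::-1])
    print(n,f["K"].round(1).tolist(),f["T"].round(3).tolist(),[k for k in f])
s=r.get_state();print(s["tcp_pos"],s["eef_rot"],s["opening"],s["time_s"],s["wrist_force"])
E
```

```text
pics
scene [[452.1, 0.0, 315.6], [0.0, 452.1, 201.6], [0.0, 0.0, 1.0]] [[-0.791, -0.367, 0.49, 1039.827], [0.612, -0.499, 0.614, 607.399], [0.019, 0.785, 0.619, 700.25], [0.0, 0.0, 0.0, 1.0]] ['img', 'K', 'T']
side [[384.4, 0.0, 316.8], [0.0, 384.4, 192.9], [0.0, 0.0, 1.0]] [[0.997, 0.036, -0.07, 515.859], [-0.077, 0.66, -0.747, -584.315], [0.019, 0.75, 0.661, 625.327], [0.0, 0.0, 0.0, 1.0]] ['img', 'K', 'T']
wrist [[311.6, 0.0, 320.8], [0.0, 311.6, 197.7], [0.0, 0.0, 1.0]] [[0.347, -0.91, -0.226, 144.529], [0.938, 0.336, 0.086, 585.981], [-0.002, -0.242, 0.97, 384.197], [0.0, 0.0, 0.0, 1.0]] ['img', 'K', 'T']
[207.66732522 562.43944612 217.82269252] [ 1.75977705e-01  9.84393888e-01 -6.95432488e-04 -1.93504159e-04] 92.80495077567436 0.15 [ 0.1156309  -0.45929454  0.02403509]
```

View pics/scene0.png

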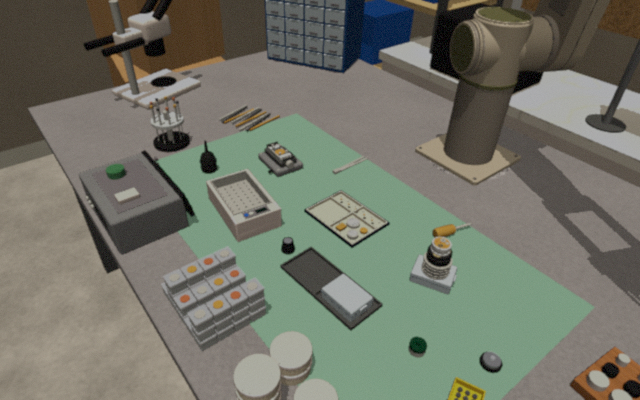

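View pics/side0.png

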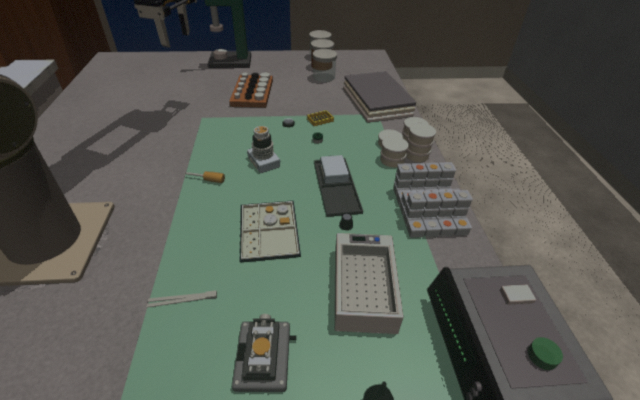

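View pics/wrist0.png

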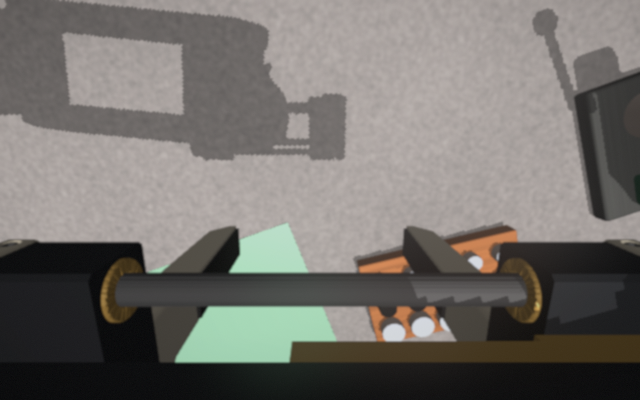

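The stack is at scene (438,260) / side (262,140), the stand at side (263,350), the tray at (269,230), the rack at (337,185) and the tank at (367,283). Next I'll enlarge these areas.

```bash
cat > h.py <<'E'
import numpy as np, cv2
from station import r
def ray(f,u,v):
    d=f["T"][:3,:3]@np.array([(u-f["K"][0,2])/f["K"][0,0],-(v-f["K"][1,2])/f["K"][1,1],-1.]);return f["T"][:3,3],d
def onz(f,u,v,z):
    o,d=ray(f,u,v);return (o+d*(z-o[2])/d[2])[:2]
def proj(f,P):
    q=f["T"][:3,:3].T@(np.asarray(P,float)-f["T"][:3,3]);return f["K"][0,0]*q[0]/-q[2]+f["K"][0,2],f["K"][1,1]*q[1]/q[2]+f["K"][1,2]
def tri(fs,uvs):
    A=[];b=[]
    for f,(u,v) in zip(fs,uvs):
        o,d=ray(f,u,v);d=d/np.linalg.norm(d);M=np.eye(3)-np.outer(d,d);A.append(M);b.append(M@o)
    return np.linalg.lstsq(np.vstack(A),np.hstack(b),rcond=None)[0]
def tile(f,boxes,k,name):
    ims=[cv2.resize(f["img"][y:y+h,x:x+w,::-1],None,fx=k,fy=k,interpolation=cv2.INTER_CUBIC) for x,y,w,h in boxes]
    cv2.imwrite(name,cv2.vconcat([cv2.hconcat(ims[i:i+2]) for i in range(0,len(ims),2)]))
E
python3 - <<'E'
from h import *
f=r.grab_frame("side")
tile(f,[(225,115,80,60),(225,310,80,60),(225,195,80,70),(300,150,80,70)],5,"pics/a.png")
g=r.grab_frame("scene")
tile(g,[(395,225,80,60),(245,130,80,60),(305,185,90,70),(300,240,90,70)][:2]+[(305,185,80,70),(305,260,80,70)],5,"pics/b.png")
E
```

```text
(no output)
```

View pics/a.png

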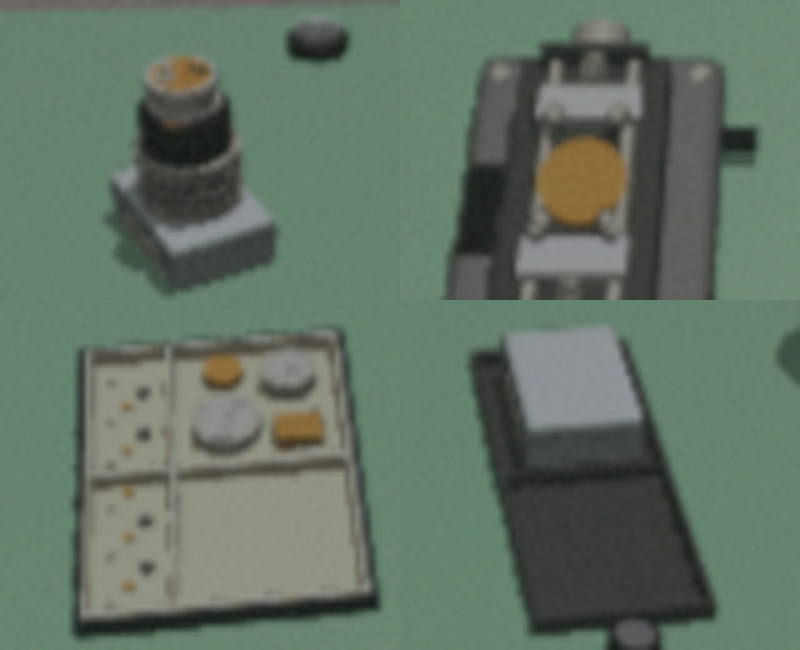

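View pics/b.png

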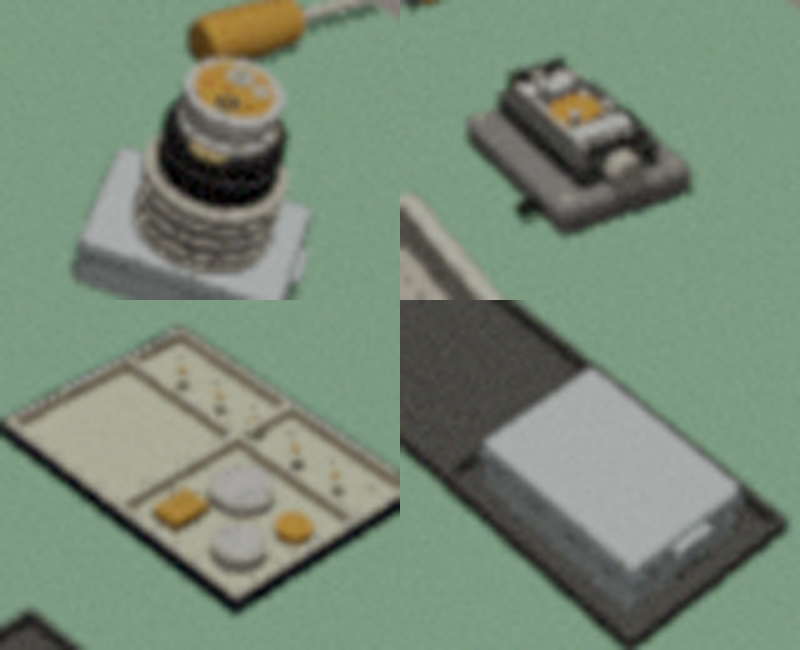

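The movement's top is at side (261,130) / scene (442,243) and the boss is at side (261,346). The tray's free compartment is at side (279,244), and the free rack bay at side (345,200). Next I'll turn these into positions.

```bash
python3 - <<'E'
from h import *
np.set_printoptions(precision=1,suppress=True)
S=r.grab_frame("side");C=r.grab_frame("scene")
def comps(f):
    h=cv2.cvtColor(cv2.GaussianBlur(f["img"],(3,3),0),cv2.COLOR_RGB2HSV)
    return ((h[...,0]>50)&(h[...,0]<85)&(h[...,1]>45)&(h[...,2]>60)).astype(np.uint8)
def orange(f,box):
    x,y,w,hh=box;h=cv2.cvtColor(f["img"],cv2.COLOR_RGB2HSV)[y:y+hh,x:x+w]
    m=((h[...,0]>8)&(h[...,0]<25)&(h[...,1]>110)).astype(np.uint8)
    c=max(cv2.findContours(m,0,2)[0],key=cv2.contourArea);e=cv2.boundingRect(c)
    return np.array([x+e[0]+(e[2]-1)/2,y+e[1]+(e[3]-1)/2]),e
def comp(f,pt,z,n):
    m=1-comps(f);k,l=cv2.connectedComponents(m);mm=(l==l[pt[1],pt[0]]).astype(np.uint8)
    c=max(cv2.findContours(mm,0,2)[0],key=cv2.contourArea)[:,0]
    P=np.array([onz(f,u,v,z) for u,v in c],np.float32);R=cv2.minAreaRect(P)
    print(n,z,cv2.boundingRect(c),"rect",R, cv2.boxPoints(R).round(0).tolist())
o1,e1=orange(S,(240,330,45,35));print("boss",o1,e1,onz(S,*o1,40))
a,ea=orange(S,(245,122,35,16));b,eb=orange(C,(425,235,35,20));print("mov",a,ea,b,eb,onz(S,*a,102),onz(C,*b,102),tri([S,C],[a,b]))
for f,n in((S,"S"),(C,"C")):
    comp(f,(270,240) if n=="S" else (345,215),5,n+"tray")
    comp(f,(345,200) if n=="S" else (315,280),5,n+"rack")
    comp(f,(365,300) if n=="S" else (240,220),56,n+"tank")
    comp(f,(237,340) if n=="S" else (280,165),12,n+"stand")
pts=dict(BL=(326.6,216),BR=(362.8,212.4),TL=(314.6,161));print("rackS",{k:onz(S,*p,10) for k,p in pts.items()})
print("rackC",[onz(C,u,v,10) for u,v in((281,263),(310,249),(380,300),(352,325))])
print("trayS",[onz(S,u,v,10) for u,v in((242,204),(293,201),(300.6,255),(240.6,260))])
# job box top corners, z=28
print("boxS",[onz(S,u,v,28) for u,v in((247.4,152),(280,159.5),(259,165))])
print("boxC",[onz(C,u,v,28) for u,v in((420,255.5),(411,274.5),(457,267.5))])
tile(S,[(325,220,80,120)],5,"pics/c.png")
E
```

```text
boss [260.5 345.5] (12, 7, 18, 18) [ 461.  -282.2]
mov [262.  129.5] (14, 5, 7, 6) [441.5 242.5] (10, 3, 14, 10) [452.1 256.1] [448.5 259.2] [450.5 259.  101.6]
Stray 5 (240, 200, 61, 62) rect ((466.5634460449219, 5.750244140625), (124.32512664794922, 172.84120178222656), 3.3526039123535156) [[399.0, 88.0], [410.0, -84.0], [534.0, -77.0], [524.0, 96.0]]
Srack 5 (314, 155, 49, 75) rect ((634.4732666015625, 132.6652069091797), (87.513916015625, 280.0128173828125), 4.072253227233887) [[581.0, 269.0], [601.0, -10.0], [688.0, -4.0], [668.0, 275.0]]
Stank 56 (334, 232, 70, 103) rect ((647.7901000976562, -174.56370544433594), (216.12107849121094, 116.25515747070312), 83.21442413330078) [[577.0, -275.0], [693.0, -289.0], [718.0, -74.0], [603.0, -60.0]]
Sstand 12 (122, 115, 342, 285) rect ((528.6571044921875, 50.832275390625), (846.66357421875, 546.7607421875), 89.92156982421875) [[255.0, -372.0], [801.0, -373.0], [803.0, 474.0], [256.0, 475.0]]
Ctray 5 (305, 189, 84, 58) rect ((464.1873779296875, 2.8285903930664062), (130.66932678222656, 171.9373321533203), 3.3750967979431152) [[394.0, 85.0]
[... 391 characters left out ...]
47.0], [714.0, -264.0], [746.0, -19.0], [613.0, -2.0]]
Cstand 12 (257, 141, 47, 36) rect ((461.88232421875, -296.07794189453125), (162.4962615966797, 101.57584381103516), 86.68980407714844) [[406.0, -374.0], [508.0, -380.0], [517.0, -218.0], [416.0, -212.0]]
rackS {'BL': array([597.5,  31.1]), 'BR': array([681.7,  38. ]), 'TL': array([585.4, 240.3])}
rackC [array([679.7,  44.5]), array([605.5,  47.4]), array([581.6, 240.7]), array([663.7, 251.8])]
trayS [array([404.1,  81.9]), array([523. ,  85.6]), array([533.5, -78.4]), array([412.5, -83.9])]
boxS [array([407.7, 265.1]), array([493.9, 227.3]), array([440.4, 206.4])]
boxC [array([443.1, 215.1]), array([498.2, 240.8]), array([408.1, 284. ])]
```

View pics/c.png

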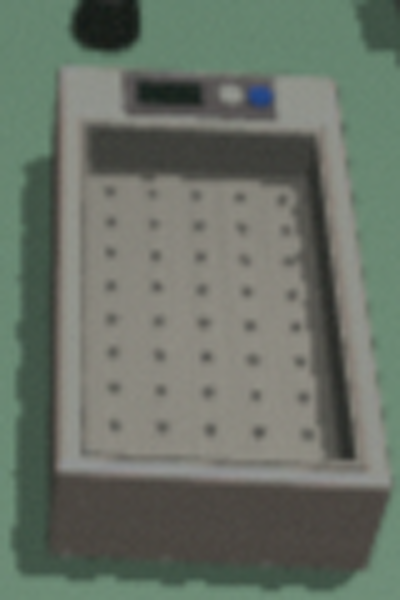

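The yaws look like about +0.06 for the tray and rack, and +0.42 for the box, with the stack at (451,259). I'll go above the stack and check with the wrist camera.

The manual's scale: shifts go in shares of 0.8 m and turns go in shares of 360 degrees. Converting my numbers, -33 mm is -0.0413, -20 mm is -0.025.

```bash
cat >> h.py <<'E'
def goto(x,y,z):
    from scipy.spatial.transform import Rotation as R
    s=r.get_state();M=R.from_quat(s["eef_rot"]).as_matrix()
    d=M.T@(np.array([x,y,z])-s["tcp_pos"])
    print("tool d",d.round(1),"yang %.3f"%np.arctan2(M[1,1],M[0,1]),"j6 %.2f"%s["joint_positions"][5],"t",round(s["time_s"],2),"F",np.round(s["wrist_force"],1))
E
```

Call:
{"api": "advance", "payload": {
  "ticks": [
    {"finger_gap": 93, "d": [-0.0413, -0.025, 0]},
    {"finger_gap": 93, "d": [-0.0413, -0.025, 0]},
    {"finger_gap": 93, "d": [-0.0413, -0.025, 0]},
    {"finger_gap": 93, "d": [-0.0413, -0.025, 0]},
    {"finger_gap": 93, "d": [-0.0413, -0.025, 0]},
    {"finger_gap": 93, "d": [-0.0413, -0.025, 0]},
    {"finger_gap": 93, "d": [-0.0413, -0.025, 0]},
    {"finger_gap": 93, "d": [-0.0413, -0.025, 0]}
  ]
}}

```text
time_s: 1.02
tcp_pos: [400.9, 319.7, 218.9]
eef_rot: [0.176, 0.984, 0.0, 0.0]
wrist_force: [0.5, -0.2, 0.2]
opening: 93.0
grip_force: 0.0
```

Call:
{"api": "advance", "payload": {
  "ticks": [
    {"finger_gap": 93, "d": [-0.0413, -0.025, 0]},
    {"finger_gap": 93, "d": [-0.0413, -0.025, 0]},
    {"finger_gap": 93, "rz": 0.0199},
    {"finger_gap": 93, "rz": 0.0199},
    {"finger_gap": 93, "rz": 0.0199},
    {"finger_gap": 93, "rz": 0.0199},
    {"finger_gap": 93, "rz": 0.0199},
    {"finger_gap": 93, "rz": 0.0199}
  ]
}}

```text
time_s: 1.68
tcp_pos: [448.2, 260.8, 218.7]
eef_rot: [0.527, 0.85, -0.0, 0.0]
wrist_force: [-0.6, 0.1, 0.9]
opening: 93.1
grip_force: 0.0
```

Call:
{"api": "advance", "payload": {
  "ticks": [
    {"finger_gap": 93, "rz": 0.0199},
    {"finger_gap": 93, "rz": 0.0199},
    {"finger_gap": 93, "rz": 0.0199},
    {"finger_gap": 93, "rz": 0.0199},
    {"finger_gap": 93, "rz": 0.0064},
    {"finger_gap": 93},
    {"finger_gap": 93}
  ]
}}

```text
time_s: 2.27
tcp_pos: [448.1, 260.9, 218.7]
eef_rot: [0.732, 0.682, 0.0, 0.0]
wrist_force: [0.8, 0.2, -0.4]
opening: 93.1
grip_force: 0.0
```

```bash
python3 - <<'E'
from h import *
goto(450.5,259,218)
f=r.grab_frame("wrist");cv2.imwrite("pics/w1.png",f["img"][:,:,::-1])
E
```

```text
tool d [-1.7  2.5  0.7] yang -0.071 j6 0.50 t 2.27 F [ 0.8  0.2 -0.4]
```

View pics/w1.png

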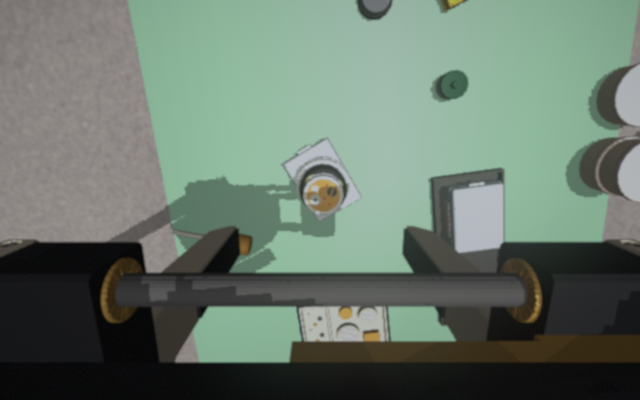

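The wrist view shows the movement's top at about (324,193) and the job box's corners around it, turned roughly 0.5 rad. Next I'll measure both.

```bash
python3 - <<'E'
from h import *
np.set_printoptions(precision=1,suppress=True)
f=r.grab_frame("wrist");h=cv2.cvtColor(f["img"],cv2.COLOR_RGB2HSV)
m=((h[...,0]>8)&(h[...,0]<25)&(h[...,1]>90)).astype(np.uint8);m[:165]=0;m[225:]=0;m[:,:290]=0;m[:,360:]=0
c=np.vstack(cv2.findContours(m,0,2)[0])
(u,v),rad=cv2.minEnclosingCircle(c);print("mov",u,v,rad,onz(f,u,v,102))
g=((h[...,0]>50)&(h[...,0]<85)&(h[...,1]>45)&(h[...,2]>40)).astype(np.uint8)
k,l=cv2.connectedComponents(1-g);mm=(l==l[192,323]).astype(np.uint8)
c=max(cv2.findContours(mm,0,2)[0],key=cv2.contourArea)
print(cv2.boundingRect(c))
c=max(cv2.findContours(mm,0,2)[0],key=cv2.contourArea)
ap=cv2.approxPolyDP(c,4,True)[:,0];print([(p.tolist(),onz(f,*p,28)) for p in ap])
cv2.imwrite("pics/w1c.png",cv2.resize(f["img"][130:230,270:380,::-1],None,fx=5,fy=5,interpolation=2))
goto(450.5,259,218)
E
```

```text
mov 322.7019348144531 195.04327392578125 15.823464393615723 [449.  259.6]
(0, 0, 640, 400)
[([0, 0], array([134. , 469.4])), ([0, 399], array([-26.5, -21. ])), ([639, 399], array([871.7, -84.6])), ([639, 0], array([784. , 422.8])), ([629, 65], array([784.2, 360.9])), ([604, 80], array([759.8, 347.5])), ([596, 99], array([754. , 328.3])), ([600, 115], array([760.8, 310.8])), ([619, 125], array([783.5, 298.4])), ([618, 135], array([784.2, 287.4])), ([589, 146], array([753.3, 277.3])), ([579, 166], array([745. , 255.1])), ([584, 183], array([753.4, 234.5])), ([608, 195], array([783.5, 217.9])), ([601, 243], array([784.1, 157.2])), ([567, 244], array([742.7, 158.8])), ([548, 253], array([720.7, 148.4])), ([547, 246], array([718.5, 157.9])), ([546, 252], array([718.1, 150. ])), ([539, 251], array([709.4, 151.9])), ([544, 244], array([714.6, 160.8])), ([504, 242], array([665.5, 166.9])), ([503, 169], array([657.9, 257.8])), ([444, 176], array([590.2, 254.4])), ([444, 162], array([589.8, 270.8])), ([437, 161], array([581.8, 272.5])), ([449, 105], array([593.8, 333.5])), ([437, 103], array([
[... 1899 characters left out ...]
)), ([412, 208], array([553.2, 218.4])), ([416, 198], array([557.9, 230.3])), ([422, 198], array([564.9, 229.8])), ([430, 177], array([574. , 254.4])), ([434, 230], array([579.7, 188.7])), ([412, 225], array([553.1, 197. ])), ([404, 229], array([543.5, 192.5])), ([411, 274], array([551.8, 131.9])), ([229, 273], array([323.6, 149.6])), ([237, 255], array([336.9, 173.1])), ([248, 254], array([350.7, 173.5])), ([252, 237], array([358.4, 195.4])), ([238, 234], array([341.9, 200.5])), ([235, 226], array([339.7, 210.9])), ([203, 235], array([299.2, 202.2])), ([172, 227], array([263.4, 215.1])), ([127, 0], array([263.3, 460.1]))]
tool d [-1.7  2.5  0.6] yang -0.071 j6 0.50 t 2.37 F [-0.1  0.1  0.2]
```

View pics/w1c.png

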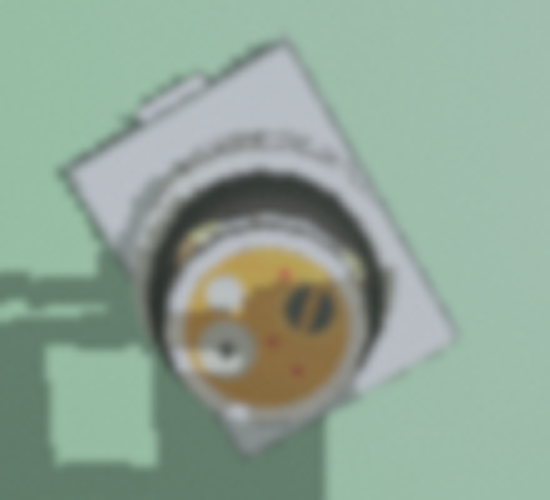

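The movement centre reads about (450,260). I'll descend so the fingertips are just above the tin, then grip.

To row units: 34 mm is 0.0425, 32 mm is 0.04.

Call:
{"api": "advance", "payload": {
  "ticks": [
    {"finger_gap": 93, "d": [-0.001, 0.0025, 0.0425]},
    {"finger_gap": 93, "d": [0, 0, 0.0425]},
    {"finger_gap": 93, "d": [0, 0, 0.0425]},
    {"finger_gap": 93, "d": [0, 0, 0.04]},
    {"finger_gap": 93}
  ]
}}

```text
time_s: 2.78
tcp_pos: [445.3, 257.7, 77.5]
eef_rot: [0.732, 0.681, -0.005, -0.002]
wrist_force: [-1.5, -0.6, -1.4]
opening: 92.8
grip_force: 0.0
```

Call:
{"api": "advance", "payload": {
  "ticks": [
    {"finger_gap": 36},
    {"finger_gap": 36},
    {"finger_gap": 36},
    {"finger_gap": 36},
    {"finger_gap": 36},
    {"finger_gap": 36}
  ]
}}

```text
time_s: 3.28
tcp_pos: [450.9, 260.3, 86.0]
eef_rot: [0.732, 0.681, 0.001, 0.0]
wrist_force: [0.7, 0.4, 0.2]
opening: 57.6
grip_force: 0.0
```

Call:
{"api": "advance", "payload": {
  "ticks": [
    {"finger_gap": 30, "d": [0, 0, 0.0013]},
    {"finger_gap": 30},
    {"finger_gap": 30},
    {"finger_gap": 30},
    {"finger_gap": 30},
    {"finger_gap": 30}
  ]
}}

```text
time_s: 3.78
tcp_pos: [450.0, 259.9, 83.6]
eef_rot: [0.732, 0.681, -0.0, -0.0]
wrist_force: [-0.4, -0.0, 1.1]
opening: 37.0
grip_force: 30.0
```

Call:
{"api": "advance", "payload": {
  "ticks": [
    {"finger_gap": 30},
    {"finger_gap": 30}
  ]
}}

```text
time_s: 3.95
tcp_pos: [450.0, 259.9, 83.6]
eef_rot: [0.732, 0.681, -0.0, -0.0]
wrist_force: [-0.6, -0.8, 0.6]
opening: 37.5
grip_force: 30.0
```

Grip confirmed at 37.5 mm. Now I'll lift and carry the movement past the stand so the wrist camera can see the stand clearly.

To row units: -40 mm is -0.05, -35 mm is -0.0438.

Call:
{"api": "advance", "payload": {
  "ticks": [
    {"finger_gap": 30, "d": [0, 0, -0.0125]},
    {"finger_gap": 30, "d": [0, 0, -0.0375]},
    {"finger_gap": 30, "d": [0, 0, -0.0438]},
    {"finger_gap": 30, "d": [0, 0, -0.0375]},
    {"finger_gap": 30, "d": [-0.025, 0, 0]},
    {"finger_gap": 30, "d": [-0.05, 0, 0]},
    {"finger_gap": 30, "d": [-0.05, 0, 0]},
    {"finger_gap": 30, "d": [-0.05, 0, 0]}
  ]
}}

```text
time_s: 4.62
tcp_pos: [439.6, 119.3, 189.6]
eef_rot: [0.732, 0.681, 0.0, 0.0]
wrist_force: [0.6, -0.2, -0.4]
opening: 37.3
grip_force: 30.0
```

Call:
{"api": "advance", "payload": {
  "ticks": [
    {"finger_gap": 30, "d": [-0.05, 0, 0]},
    {"finger_gap": 30, "d": [-0.05, 0, 0]},
    {"finger_gap": 30, "d": [-0.05, 0, 0]},
    {"finger_gap": 30, "d": [-0.05, 0, 0]},
    {"finger_gap": 30, "d": [-0.05, 0, 0]},
    {"finger_gap": 30, "d": [-0.05, 0, 0]},
    {"finger_gap": 30, "d": [-0.05, 0, 0]},
    {"finger_gap": 30, "d": [-0.05, 0, 0]}
  ]
}}

```text
time_s: 5.28
tcp_pos: [416.0, -200.9, 189.7]
eef_rot: [0.732, 0.681, 0.0, 0.001]
wrist_force: [0.2, -0.0, -0.3]
opening: 37.2
grip_force: 30.0
```

Call:
{"api": "advance", "payload": {
  "ticks": [
    {"finger_gap": 30, "d": [-0.05, 0, 0]},
    {"finger_gap": 30, "d": [-0.05, 0, 0]},
    {"finger_gap": 30, "d": [-0.05, 0, 0]},
    {"finger_gap": 30, "d": [-0.025, 0.025, 0]},
    {"finger_gap": 30, "d": [0, 0.0375, 0]},
    {"finger_gap": 30},
    {"finger_gap": 30}
  ]
}}

```text
time_s: 5.87
tcp_pos: [456.6, -342.3, 188.4]
eef_rot: [0.732, 0.681, -0.0, -0.001]
wrist_force: [-0.7, -1.1, -1.0]
opening: 37.1
grip_force: 30.0
```

```bash
python3 - <<'E'
from h import *
goto(461,-282,190)
f=r.grab_frame("wrist");cv2.imwrite("pics/w2.png",f["img"][:,:,::-1])
E
```

```text
tool d [60.4  0.  -1.5] yang -0.073 j6 -0.66 t 5.87 F [-0.7 -1.1 -1. ]
```

View pics/w2.png

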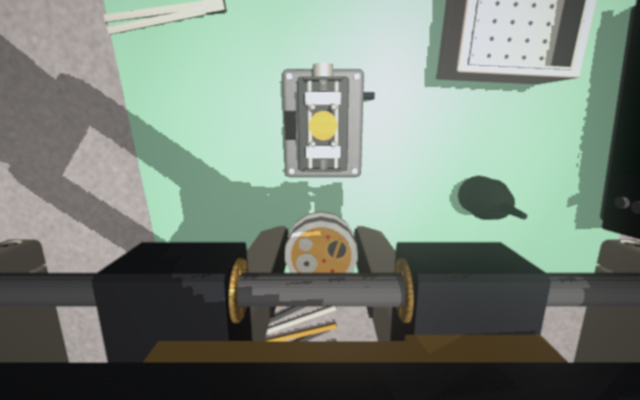

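The wrist view shows the boss at (323,125) and the clamp bars at (322,98) and (322,152). The held movement is still square in the grip. I'll measure the boss and the yaw.

```bash
python3 - <<'E'
from h import *
np.set_printoptions(precision=2,suppress=True)
f=r.grab_frame("wrist");I=f["img"];h=cv2.cvtColor(I,cv2.COLOR_RGB2HSV)
m=((h[...,0]>15)&(h[...,0]<35)&(h[...,1]>70)).astype(np.uint8);m[:100]=0;m[150:]=0;m[:,300:345]=m[:,300:345];m[:,:300]=0;m[:,345:]=0
c=max(cv2.findContours(m,0,2)[0],key=cv2.contourArea);(u,v),R=cv2.minEnclosingCircle(c);M=cv2.moments(m,True);print(u,v,R,M["m10"]/M["m00"],M["m01"]/M["m00"])
b=onz(f,u,v,40);print("boss",b)
w=((h[...,2]>200)&(h[...,1]<40)).astype(np.uint8)
for y0,y1 in((92,106),(145,159)):
    q=w[y0:y1,300:345];M=cv2.moments(q,True);p=(300+M["m10"]/M["m00"],y0+M["m01"]/M["m00"]);print("bar",p,onz(f,*p,45))
g=((h[...,0]>50)&(h[...,0]<88)&(h[...,1]>45)).astype(np.uint8)
L=[];Rr=[]
for y in range(85,165,4):
    x=[x for x in range(260,310) if g[y,x]];L.append(onz(f,max(x)+.5,y,8))
    x=[x for x in range(335,385) if g[y,x]];Rr.append(onz(f,min(x)-.5,y,8))
for E in(L,Rr):
    E=np.array(E);l=cv2.fitLine(E.astype(np.float32),cv2.DIST_HUBER,0,.01,.01).ravel();print("edge yaw",np.arctan(-l[0]/l[1]),np.median(E,0))
# held movement top circle
goto(*b,190)
E
```

```text
323.0 125.28845977783203 15.019526481628418 323.20118343195264 125.45414201183432
boss [ 461.81 -280.37]
bar (323.56884875846504, 98.05643340857787) [ 464.13 -255.18]
bar (323.13866666666667, 151.80533333333332) [ 460.11 -305.79]Traceback (most recent call last):
  File "<stdin>", line 14, in <module>
ValueError: min() iterable argument is empty
```

Call:
{"api": "advance", "payload": {
  "ticks": [
    {"finger_gap": 30, "d": [0.0375, 0, 0]},
    {"finger_gap": 30, "d": [0.0375, 0, 0]},
    {"finger_gap": 30},
    {"finger_gap": 30, "d": [0, 0, 0.025]},
    {"finger_gap": 30, "d": [0, 0, 0.0375]},
    {"finger_gap": 30, "d": [0, 0, 0.0375]},
    {"finger_gap": 30, "d": [0, 0, 0.025]},
    {"finger_gap": 30, "d": [0, 0, 0.0125]}
  ]
}}

```text
time_s: 6.63
tcp_pos: [458.4, -280.9, 75.9]
eef_rot: [0.732, 0.681, -0.0, -0.002]
wrist_force: [-0.7, 0.9, -1.3]
opening: 37.1
grip_force: 30.0
```

Call:
{"api": "advance", "payload": {
  "ticks": [
    {"finger_gap": 30, "d": [0, 0, 0.0063]},
    {"finger_gap": 30},
    {"finger_gap": 30}
  ]
}}

```text
time_s: 6.88
tcp_pos: [461.2, -282.8, 75.2]
eef_rot: [0.732, 0.681, 0.0, 0.001]
wrist_force: [1.0, -0.2, -0.2]
opening: 37.1
grip_force: 30.0
```

```bash
python3 -c "
from h import *
goto(461.8,-280.4,49.6)"
```

```text
tool d [ 2.5  0.4 25.6] yang -0.073 j6 -0.57 t 6.88 F [ 1.  -0.2 -0.2]
```

To row units: 8 mm is 0.01, 6 mm is 0.0075.

Call:
{"api": "advance", "payload": {
  "ticks": [
    {"finger_gap": 30, "d": [0.003, 0.0005, 0.0075]},
    {"finger_gap": 30, "d": [0, 0, 0.01]},
    {"finger_gap": 30, "d": [0, 0, 0.0075]},
    {"finger_gap": 30, "d": [0, 0, 0.0025]},
    {"finger_gap": 30},
    {"finger_gap": 30}
  ]
}}

```text
time_s: 7.38
tcp_pos: [461.0, -279.8, 51.5]
eef_rot: [0.732, 0.681, -0.0, -0.0]
wrist_force: [0.1, 0.3, -0.9]
opening: 36.8
grip_force: 30.0
```

Call:
{"api": "advance", "payload": {
  "ticks": [
    {"finger_gap": 30, "d": [0, 0, 0.0025]},
    {"finger_gap": 30, "d": [0, 0, 0.0025]},
    {"finger_gap": 30, "d": [0, 0, 0.0025]},
    {"finger_gap": 30},
    {"finger_gap": 30}
  ]
}}

```text
time_s: 7.8
tcp_pos: [461.2, -279.6, 45.0]
eef_rot: [0.732, 0.681, 0.0, -0.0]
wrist_force: [4.6, -1.3, -4.9]
opening: 37.0
grip_force: 30.0
```

```bash
python3 -c "
from h import *
goto(461.8,-280.4,41.6)"
```

```text
tool d [-0.8  0.6  3.4] yang -0.073 j6 -0.57 t 7.8 F [ 4.6 -1.3 -4.9]
```

The force has reversed and the pins are pulling it in, so I'll go the rest of the way down.

To row units: 2 mm is 0.0025, 1.5 mm is 0.0019.

Call:
{"api": "advance", "payload": {
  "ticks": [
    {"finger_gap": 30, "d": [-0.0006, 0.0008, 0.0025]},
    {"finger_gap": 30, "d": [0, 0, 0.0019]},
    {"finger_gap": 30, "d": [0, 0, 0.0013]},
    {"finger_gap": 30},
    {"finger_gap": 30}
  ]
}}

```text
time_s: 8.22
tcp_pos: [461.3, -280.3, 41.6]
eef_rot: [0.732, 0.681, -0.0, -0.001]
wrist_force: [-2.7, 3.5, 6.4]
opening: 37.0
grip_force: 30.0
```

Call:
{"api": "advance", "payload": {
  "ticks": [
    {"finger_gap": 30, "d": [0, 0, 0.0013]},
    {"finger_gap": 30},
    {"finger_gap": 30}
  ]
}}

```text
time_s: 8.47
tcp_pos: [461.3, -280.3, 41.5]
eef_rot: [0.732, 0.681, -0.0, -0.001]
wrist_force: [-6.4, 5.2, 15.1]
opening: 37.1
grip_force: 30.0
```

The TCP has stopped at 41.5 mm with 15 N of reaction, so the movement is seated. I'll release and retreat.

To row units: -20 mm is -0.025, -5 mm is -0.0063.

Call:
{"api": "advance", "payload": {
  "ticks": [
    {"finger_gap": 30, "d": [0, 0, -0.0013]},
    {"finger_gap": 70},
    {"finger_gap": 70},
    {"finger_gap": 70},
    {"finger_gap": 70},
    {"finger_gap": 70},
    {"finger_gap": 70, "d": [0, 0, -0.0063]},
    {"finger_gap": 70, "d": [0, 0, -0.025]}
  ]
}}

```text
time_s: 9.13
tcp_pos: [459.4, -278.8, 63.2]
eef_rot: [0.732, 0.681, -0.001, -0.003]
wrist_force: [0.3, -0.2, 0.2]
opening: 69.4
grip_force: 0.0
```

Call:
{"api": "advance", "payload": {
  "ticks": [
    {"finger_gap": 93, "d": [0, 0, -0.0438]},
    {"finger_gap": 93, "d": [0, 0, -0.0438]},
    {"finger_gap": 93, "d": [0, 0, -0.0438]},
    {"finger_gap": 93, "d": [-0.0375, 0, -0.025]},
    {"finger_gap": 93, "d": [-0.0375, 0, 0]},
    {"finger_gap": 93},
    {"finger_gap": 93}
  ]
}}

```text
time_s: 9.72
tcp_pos: [457.1, -341.5, 191.8]
eef_rot: [0.733, 0.68, 0.0, 0.0]
wrist_force: [-0.5, -0.1, -1.0]
opening: 92.8
grip_force: 0.0
```

```bash
python3 - <<'E'
from h import *
goto(450,260,190)
f=r.grab_frame("wrist");g=r.grab_frame("side")
a=cv2.resize(f["img"][80:200,260:380,::-1],None,fx=3,fy=3);b=cv2.resize(g["img"][300:390,225:315,::-1],None,fx=4,fy=4)
cv2.imwrite("pics/w3.png",cv2.hconcat([a,b]))
E
```

```text
tool d [599.3 -52.2   1.4] yang -0.075 j6 -0.66 t 9.72 F [-0.5 -0.1 -1. ]
```

View pics/w3.png

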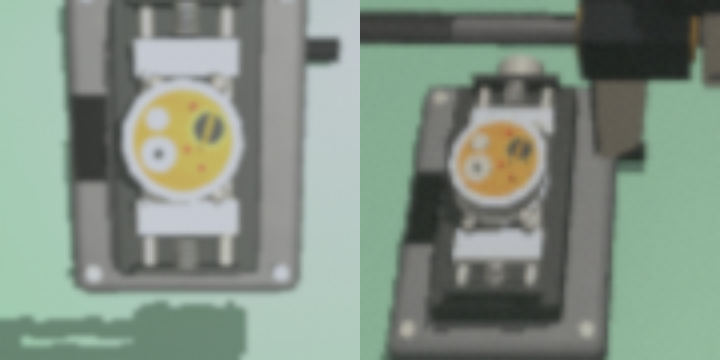

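The movement sits flat and centred between the pins. On the way back I'll look at the tray and rack.

To row units: 40 mm is 0.05, 20 mm is 0.025, -0.125 rad is -0.0199.

Call:
{"api": "advance", "payload": {
  "ticks": [
    {"finger_gap": 93, "d": [0.05, 0.0125, 0]},
    {"finger_gap": 93, "d": [0.05, 0.0125, 0]},
    {"finger_gap": 93, "d": [0.05, 0.0125, 0]},
    {"finger_gap": 93, "d": [0.05, 0.0125, 0]},
    {"finger_gap": 93, "d": [0.05, 0.0125, 0]},
    {"finger_gap": 93, "d": [0.025, 0.0125, 0]},
    {"finger_gap": 93, "rz": -0.0199},
    {"finger_gap": 93}
  ]
}}

```text
time_s: 10.48
tcp_pos: [533.0, -122.4, 190.5]
eef_rot: [0.685, 0.729, -0.0, -0.001]
wrist_force: [-0.6, -0.3, 0.2]
opening: 92.7
grip_force: 0.0
```

Call:
{"api": "advance", "payload": {
  "ticks": [
    {"finger_gap": 93}
  ]
}}

```text
time_s: 10.57
tcp_pos: [532.7, -124.1, 190.5]
eef_rot: [0.689, 0.725, -0.0, -0.001]
wrist_force: [-0.2, 0.2, -0.0]
opening: 92.5
grip_force: 0.0
```

```bash
python3 - <<'E'
from h import *
goto(450,260,190)
f=r.grab_frame("wrist");cv2.imwrite("pics/w4.png",f["img"][:,:,::-1])
E
```

```text
tool d [387.8 -63.    0.8] yang 0.051 j6 -0.37 t 10.57 F [-0.2  0.2 -0. ]
```

View pics/w4.png

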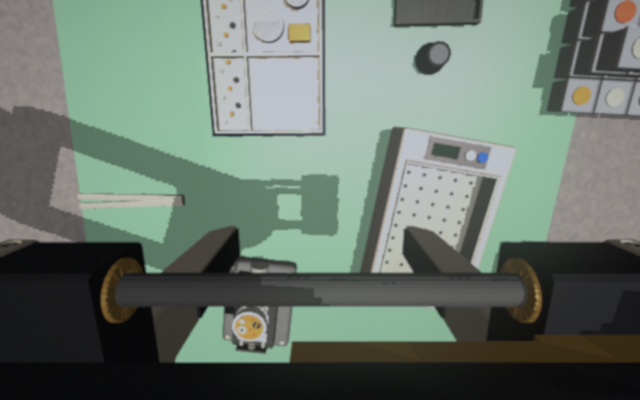

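Free compartment corners are at about (250,57), (323,56), (325,133) and (253,133). The rack's -y end runs (394,22)–(480,22), and the tank's top back edge (402,128)–(514,148). Next I'll compute positions.

```bash
python3 - <<'E'
from h import *
np.set_printoptions(precision=1,suppress=True)
f=r.grab_frame("wrist");S=r.grab_frame("side")
def q(f,P,z,n):
    W=np.array([onz(f,u,v,z) for u,v in P]);e=np.diff(np.vstack([W,W[:1]]),axis=0)
    print(n,W.mean(0),W.tolist() and W,"len",np.linalg.norm(e,axis=1),"ang",np.round(np.arctan2(e[:,1],e[:,0]),2))
q(f,[(250,57),(323,56),(325,133),(253,133)],6,"comp wrist")
s=lambda x,y:((x)/5+225,(y-300)/5+195)
q(S,[s(177,478),s(352,465),s(370,594),s(178,607)],6,"comp side")
t=lambda x,y:(x/5+325,y/5+220)
q(S,[t(62,70),t(333,80),t(388,487),t(57,473)],56,"tank top side")
q(S,[t(110,190),t(283,200),t(307,435),t(115,427)],30,"tank holes side")
q(f,[(402,128),(514,148)],56,"tank back wrist")
q(f,[(394,24),(481,23)],10,"rack end wrist")
k=lambda x,y:((x-400)/5+300,(y-300)/5+150)
q(S,[k(508,478),k(662,470),k(702,610),k(537,622)],6,"bay inner side")
E
```

```text
comp wrist [491.8 -34.6] [[451.5   2.1]
 [527.6   6.8]
 [533.7 -71.8]
 [454.3 -75.6]] len [76.2 78.7 79.5 77.8] ang [ 0.1 -1.5 -3.1  1.6]
comp side [489.3 -36.4] [[449.1  -1.6]
 [525.6   1.7]
 [530.5 -71.7]
 [451.9 -73.8]] len [76.6 73.5 78.7 72.2] ang [ 0.  -1.5 -3.1  1.6]
tank top side [ 650.8 -162.2] [[ 608.1  -67. ]
 [ 715.8  -78.7]
 [ 693.8 -257.6]
 [ 585.5 -245.4]] len [108.3 180.2 109.  179.8] ang [-0.1 -1.7  3.   1.4]
tank holes side [ 651.1 -164.8] [[ 623.8 -107.9]
 [ 691.1 -117. ]
 [ 678.3 -220.8]
 [ 611.1 -213.3]] len [ 67.9 104.6  67.6 106.2] ang [-0.1 -1.7  3.   1.4]
tank back wrist [659.9 -68.3] [[605.4 -61.6]
 [714.5 -75. ]] len [109.9 109.9] ang [-0.1  3. ]
rack end wrist [641.2  41.8] [[597.6  39.3]
 [684.9  44.4]] len [87.5 87.5] ang [ 0.1 -3.1]
bay inner side [636.8  92.8] [[595.8 142.7]
 [673.7 144.7]
 [677.5  43.6]
 [600.3  40.1]] len [ 77.8 101.1  77.2 102.6] ang [ 0.  -1.5 -3.1  1.6]
```

Call:
{"api": "advance", "payload": {
  "ticks": [
    {"finger_gap": 93, "d": [0.0488, -0.0075, 0]},
    {"finger_gap": 93, "d": [0.0488, -0.0075, 0]},
    {"finger_gap": 93, "d": [0.0488, -0.0075, 0]},
    {"finger_gap": 93, "d": [0.0488, -0.0075, 0]},
    {"finger_gap": 93, "d": [0.0488, -0.0075, 0]},
    {"finger_gap": 93, "d": [0.0488, -0.0075, 0]},
    {"finger_gap": 93, "d": [0.0488, -0.0075, 0]},
    {"finger_gap": 93, "d": [0.0488, -0.0075, 0]}
  ]
}}

```text
time_s: 11.38
tcp_pos: [468.5, 184.7, 191.3]
eef_rot: [0.69, 0.724, 0.0, 0.0]
wrist_force: [0.7, 0.8, 0.7]
opening: 92.8
grip_force: 0.0
```

Call:
{"api": "advance", "payload": {
  "ticks": [
    {"finger_gap": 93, "d": [0.0488, -0.0088, 0]},
    {"finger_gap": 93, "d": [0.045, -0.0088, 0]},
    {"finger_gap": 93},
    {"finger_gap": 93},
    {"finger_gap": 93}
  ]
}}

```text
time_s: 11.8
tcp_pos: [451.3, 257.2, 191.0]
eef_rot: [0.689, 0.725, -0.0, 0.0]
wrist_force: [0.1, -0.5, 0.0]
opening: 92.7
grip_force: 0.0
```

```bash
python3 - <<'E'
from h import *
f=r.grab_frame("wrist");h=cv2.cvtColor(f["img"],cv2.COLOR_RGB2HSV)
goto(450,260,71)
u0,v0=map(int,proj(f,(450,260,82)));print(u0,v0)
x0,y0=u0-60,v0-60;c=f["img"][y0:min(v0+60,400),x0:u0+60]
cv2.imwrite("pics/w5.png",cv2.resize(c[:,:,::-1],None,fx=5,fy=5,interpolation=2))
print(x0,y0)
for p in((450,260,82),(426,260,82),(474,260,82),(450,284,82),(450,236,82)):print(np.round((np.array(proj(f,p))-(x0,y0))*5))
E
```

```text
tool d [  3.4  -1.4 120. ] yang 0.050 j6 0.37 t 11.85 F [-0.4 -0.7 -0.2]
320 192
260 132
[302. 303.]
[169. 297.]
[434. 310.]
[308. 172.]
[295. 429.]
```

View pics/w5.png

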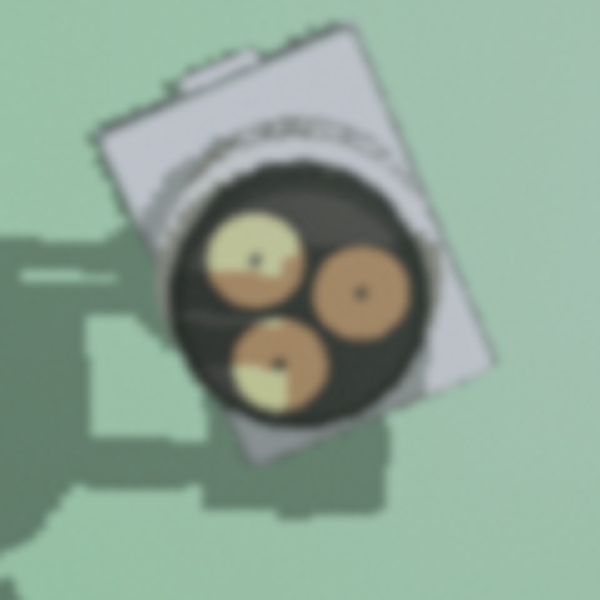

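The tin spans x 170–430 and y 165–427 in the crop, so its centre is about (450,261). I'll grip it.

To row units: 38 mm is 0.0475, -1.4 mm is -0.0018.

Call:
{"api": "advance", "payload": {
  "ticks": [
    {"finger_gap": 80, "d": [0.005, -0.0018, 0.0375]},
    {"finger_gap": 75, "d": [0, 0, 0.0475]},
    {"finger_gap": 70, "d": [0, 0, 0.0375]},
    {"finger_gap": 65, "d": [0, 0, 0.0188]},
    {"finger_gap": 60, "d": [0, 0, 0.0075]},
    {"finger_gap": 60},
    {"finger_gap": 44},
    {"finger_gap": 44}
  ]
}}

```text
time_s: 12.52
tcp_pos: [451.2, 262.0, 74.1]
eef_rot: [0.689, 0.725, 0.001, 0.001]
wrist_force: [0.1, -0.1, 0.0]
opening: 51.0
grip_force: 0.0
```

Call:
{"api": "advance", "payload": {
  "ticks": [
    {"finger_gap": 44},
    {"finger_gap": 44},
    {"finger_gap": 44}
  ]
}}

```text
time_s: 12.77
tcp_pos: [451.1, 262.2, 74.1]
eef_rot: [0.689, 0.725, 0.001, 0.001]
wrist_force: [0.4, -2.3, 6.3]
opening: 47.1
grip_force: 30.0
```

To row units: -35 mm is -0.0438, -20 mm is -0.025.

Call:
{"api": "advance", "payload": {
  "ticks": [
    {"finger_gap": 44, "d": [0, 0, -0.0063]},
    {"finger_gap": 44, "d": [0, 0, -0.025]},
    {"finger_gap": 44, "d": [0, 0, -0.025]},
    {"finger_gap": 44, "d": [-0.025, 0.0025, -0.0188]},
    {"finger_gap": 44, "d": [-0.0438, 0.0038, 0]},
    {"finger_gap": 44, "d": [-0.0438, 0.0038, 0]},
    {"finger_gap": 44, "d": [-0.0438, 0.0038, 0]},
    {"finger_gap": 44, "d": [-0.0438, 0.0038, 0]}
  ]
}}

```text
time_s: 13.43
tcp_pos: [471.9, 101.8, 132.9]
eef_rot: [0.688, 0.726, 0.0, 0.0]
wrist_force: [0.7, -0.3, -0.5]
opening: 47.1
grip_force: 30.0
```

Call:
{"api": "advance", "payload": {
  "ticks": [
    {"finger_gap": 44, "d": [-0.0438, 0.0038, 0]},
    {"finger_gap": 44, "d": [-0.0438, 0.0038, 0]},
    {"finger_gap": 44, "d": [-0.0438, 0.0025, 0]},
    {"finger_gap": 44, "d": [-0.0313, 0.0025, 0]},
    {"finger_gap": 44, "d": [-0.0113, 0, 0]},
    {"finger_gap": 44},
    {"finger_gap": 44}
  ]
}}

```text
time_s: 14.02
tcp_pos: [489.0, -35.0, 132.3]
eef_rot: [0.689, 0.725, 0.0, -0.0]
wrist_force: [-0.5, 0.0, -0.2]
opening: 46.9
grip_force: 30.0
```

```bash
python3 -c "
from h import *
goto(490.5,-35.5,16)"
```

```text
tool d [ -0.7   1.5 116.3] yang 0.051 j6 -0.23 t 14.02 F [-0.5  0.  -0.2]
```

To row units: 35 mm is 0.0438, 30 mm is 0.0375.

Call:
{"api": "advance", "payload": {
  "ticks": [
    {"finger_gap": 44, "d": [0, 0.0019, 0.0375]},
    {"finger_gap": 44, "d": [0, 0, 0.0438]},
    {"finger_gap": 44, "d": [0, 0, 0.0313]},
    {"finger_gap": 44, "d": [0, 0, 0.015]},
    {"finger_gap": 44, "d": [0, 0, 0.0075]},
    {"finger_gap": 44},
    {"finger_gap": 44},
    {"finger_gap": 44}
  ]
}}

```text
time_s: 14.68
tcp_pos: [492.2, -35.2, 26.1]
eef_rot: [0.688, 0.725, 0.001, 0.001]
wrist_force: [-0.4, 0.1, -0.8]
opening: 47.1
grip_force: 30.0
```

```bash
python3 -c "
from h import *
goto(490.5,-35.5,16)"
```

```text
tool d [-0.2 -1.7 10.1] yang 0.052 j6 -0.23 t 14.68 F [-0.4  0.1 -0.8]
```

To row units: 4 mm is 0.005, 3 mm is 0.0038.

Call:
{"api": "advance", "payload": {
  "ticks": [
    {"finger_gap": 44, "d": [0, -0.0019, 0.005]},
    {"finger_gap": 44, "d": [0, 0, 0.0038]},
    {"finger_gap": 44, "d": [0, 0, 0.0013]},
    {"finger_gap": 44},
    {"finger_gap": 44},
    {"finger_gap": 44}
  ]
}}

```text
time_s: 15.18
tcp_pos: [489.1, -35.5, 16.3]
eef_rot: [0.689, 0.725, 0.0, 0.0]
wrist_force: [0.1, -0.5, 0.7]
opening: 47.0
grip_force: 30.0
```

Call:
{"api": "advance", "payload": {
  "ticks": [
    {"finger_gap": 44, "d": [0, 0, 0.0019]},
    {"finger_gap": 44},
    {"finger_gap": 44}
  ]
}}

```text
time_s: 15.43
tcp_pos: [489.2, -35.5, 16.0]
eef_rot: [0.688, 0.725, -0.0, -0.0]
wrist_force: [-6.8, 1.0, 14.8]
opening: 47.3
grip_force: 30.0
```

The tin is on the tray floor. I'll release, rise, go back over the stack and turn for the basket.

The manual's scale: shifts go in shares of 0.8 m and turns go in shares of 360 degrees. Converting my numbers, -40 mm is -0.05, -25 mm is -0.0313.

Call:
{"api": "advance", "payload": {
  "ticks": [
    {"finger_gap": 44, "d": [0, 0, -0.0019]},
    {"finger_gap": 70},
    {"finger_gap": 70},
    {"finger_gap": 70},
    {"finger_gap": 70},
    {"finger_gap": 70, "d": [0, 0, -0.0063]},
    {"finger_gap": 70, "d": [0, 0, -0.0313]},
    {"finger_gap": 93, "d": [0, 0, -0.05]}
  ]
}}

```text
time_s: 16.1
tcp_pos: [485.2, -34.7, 82.8]
eef_rot: [0.689, 0.725, -0.002, -0.004]
wrist_force: [0.9, -0.9, -0.2]
opening: 73.1
grip_force: 0.0
```

Call:
{"api": "advance", "payload": {
  "ticks": [
    {"finger_gap": 93, "d": [0, 0, -0.05]},
    {"finger_gap": 93, "d": [0.0375, 0, -0.05]},
    {"finger_gap": 93, "d": [0.0475, -0.0038, -0.0313]},
    {"finger_gap": 93, "d": [0.05, -0.0038, 0]},
    {"finger_gap": 93, "d": [0.05, -0.0038, 0]},
    {"finger_gap": 93, "d": [0.05, -0.005, 0]},
    {"finger_gap": 93, "d": [0.05, -0.005, 0]},
    {"finger_gap": 93, "d": [0.0475, -0.0063, 0]}
  ]
}}

```text
time_s: 16.77
tcp_pos: [453.4, 222.9, 182.9]
eef_rot: [0.688, 0.725, 0.0, 0.0]
wrist_force: [1.6, 0.9, -1.3]
opening: 92.7
grip_force: 0.0
```

Call:
{"api": "advance", "payload": {
  "ticks": [
    {"finger_gap": 93, "d": [0.0413, -0.0038, 0], "rz": -0.0159},
    {"finger_gap": 93, "rz": -0.0199},
    {"finger_gap": 93, "rz": -0.0199},
    {"finger_gap": 93, "rz": -0.0199},
    {"finger_gap": 93, "rz": -0.0199},
    {"finger_gap": 93, "rz": -0.0199},
    {"finger_gap": 93, "rz": -0.0199},
    {"finger_gap": 93, "rz": -0.0199}
  ]
}}

```text
time_s: 17.43
tcp_pos: [449.2, 253.7, 182.6]
eef_rot: [0.266, 0.964, -0.0, -0.0]
wrist_force: [-0.4, -0.1, -0.7]
opening: 93.0
grip_force: 0.0
```

Call:
{"api": "advance", "payload": {
  "ticks": [
    {"finger_gap": 93, "rz": -0.0199},
    {"finger_gap": 93, "rz": -0.0199},
    {"finger_gap": 93, "rz": -0.0199},
    {"finger_gap": 93, "rz": -0.008},
    {"finger_gap": 93},
    {"finger_gap": 93}
  ]
}}

```text
time_s: 17.93
tcp_pos: [449.2, 253.7, 182.5]
eef_rot: [0.06, 0.998, 0.0, 0.0]
wrist_force: [-0.1, 0.4, -0.2]
opening: 92.9
grip_force: 0.0
```

```bash
python3 - <<'E'
from h import *
f=r.grab_frame("wrist")
goto(450.5,261,36)
u0,v0=map(int,proj(f,(450,260,60)));print(u0,v0)
x0,y0=u0-60,v0-50;c=f["img"][y0:min(v0+50,400),x0:u0+60]
g=r.grab_frame("side")["img"][205:265,235:307]
a=cv2.resize(c[:,:,::-1],(480,400),interpolation=2);b=cv2.resize(g[:,:,::-1],(320,400),interpolation=2)
cv2.imwrite("pics/w6.png",cv2.hconcat([a,b]))
for p in((450,260,60),(422,260,60),(478,260,60),(450,288,60),(450,232,60)):print(np.round((np.array(proj(f,p))-(x0,y0))*4))
E
```

```text
tool d [ -0.4   7.4 146.5] yang 1.450 j6 -1.04 t 17.98 F [ 0.1 -0.4 -0.3]
327 192
[242. 204.]
[228.  87.]
[255. 315.]
[359. 190.]
[125. 218.]
```

View pics/w6.png

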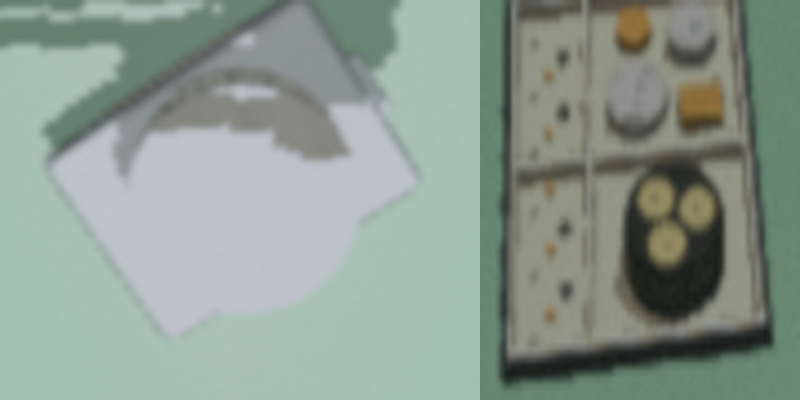

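The tin sits flat in its compartment, and the basket outline agrees with (450,260). Descending to the basket.

To row units: 40 mm is 0.05, 6.5 mm is 0.0081.

Call:
{"api": "advance", "payload": {
  "ticks": [
    {"finger_gap": 93, "d": [0, 0.0081, 0.0375]},
    {"finger_gap": 93, "d": [0, 0, 0.05]},
    {"finger_gap": 93, "d": [0, 0, 0.0438]},
    {"finger_gap": 93, "d": [0, 0, 0.025]},
    {"finger_gap": 85, "d": [0, 0, 0.0125]},
    {"finger_gap": 80, "d": [0, 0, 0.0063]},
    {"finger_gap": 75},
    {"finger_gap": 75}
  ]
}}

```text
time_s: 18.7
tcp_pos: [451.2, 260.6, 43.9]
eef_rot: [0.06, 0.998, 0.0, 0.001]
wrist_force: [0.1, 0.3, 0.8]
opening: 75.9
grip_force: 0.0
```

```bash
python3 -c "
from h import *
goto(450,260,36)"
```

```text
tool d [ 1.1 -0.7  7.9] yang 1.452 j6 -1.03 t 18.7 F [0.1 0.3 0.8]
```

To row units: 4 mm is 0.005, 2 mm is 0.0025.

Call:
{"api": "advance", "payload": {
  "ticks": [
    {"finger_gap": 70, "d": [0.0013, -0.0009, 0.005]},
    {"finger_gap": 65, "d": [0, 0, 0.0025]},
    {"finger_gap": 52},
    {"finger_gap": 52},
    {"finger_gap": 52},
    {"finger_gap": 52},
    {"finger_gap": 52}
  ]
}}

```text
time_s: 19.28
tcp_pos: [449.2, 259.7, 36.8]
eef_rot: [0.059, 0.998, 0.0, 0.0]
wrist_force: [-0.5, -0.1, 3.6]
opening: 55.6
grip_force: 30.0
```

```bash
python3 -c "
from h import *
goto(650.5,-168,120)"
```

```text
tool d [-250.6 -400.8  -83.2] yang 1.452 j6 -1.03 t 19.28 F [-0.5 -0.1  3.6]
```

To row units: -32 mm is -0.04, -30 mm is -0.0375.

Call:
{"api": "advance", "payload": {
  "ticks": [
    {"finger_gap": 52, "d": [0, 0, -0.0063]},
    {"finger_gap": 52, "d": [0, 0, -0.025]},
    {"finger_gap": 52, "d": [0, 0, -0.0375]},
    {"finger_gap": 52, "d": [-0.0125, -0.02, -0.0375]},
    {"finger_gap": 52, "d": [-0.025, -0.04, -0.0063]},
    {"finger_gap": 52, "d": [-0.025, -0.04, 0]},
    {"finger_gap": 52, "d": [-0.025, -0.04, 0]},
    {"finger_gap": 52, "d": [-0.025, -0.04, 0]}
  ]
}}

```text
time_s: 19.95
tcp_pos: [521.8, 104.4, 126.9]
eef_rot: [0.059, 0.998, 0.0, 0.0]
wrist_force: [0.3, 0.4, -1.3]
opening: 55.8
grip_force: 30.0
```

Call:
{"api": "advance", "payload": {
  "ticks": [
    {"finger_gap": 52, "d": [-0.025, -0.04, 0]},
    {"finger_gap": 52, "d": [-0.025, -0.04, 0]},
    {"finger_gap": 52, "d": [-0.025, -0.04, 0]},
    {"finger_gap": 52, "d": [-0.025, -0.04, 0]},
    {"finger_gap": 52, "d": [-0.025, -0.04, 0]},
    {"finger_gap": 52, "d": [-0.025, -0.04, 0]},
    {"finger_gap": 52, "d": [-0.025, -0.04, 0]},
    {"finger_gap": 52, "d": [-0.025, -0.04, 0]}
  ]
}}

```text
time_s: 20.62
tcp_pos: [650.0, -169.1, 126.1]
eef_rot: [0.059, 0.998, 0.0, -0.0]
wrist_force: [0.2, 1.1, -1.1]
opening: 55.5
grip_force: 30.0
```

Call:
{"api": "advance", "payload": {
  "ticks": [
    {"finger_gap": 52, "d": [-0.0175, -0.0275, 0]},
    {"finger_gap": 52, "d": [-0.0063, -0.01, 0]},
    {"finger_gap": 52},
    {"finger_gap": 52}
  ]
}}

```text
time_s: 20.95
tcp_pos: [664.6, -198.9, 125.8]
eef_rot: [0.06, 0.998, 0.0, -0.001]
wrist_force: [-0.2, 0.8, -0.6]
opening: 55.7
grip_force: 30.0
```

```bash
python3 -c "
from h import *
goto(650.5,-168,39)"
```

```text
tool d [17.6 28.9 86.8] yang 1.451 j6 -1.82 t 20.95 F [-0.2  0.8 -0.6]
```

Call:
{"api": "advance", "payload": {
  "ticks": [
    {"finger_gap": 52, "d": [0.0113, 0.0188, 0]},
    {"finger_gap": 52, "d": [0.0108, 0.0175, 0]},
    {"finger_gap": 52, "d": [0, 0, 0.0125]},
    {"finger_gap": 52, "d": [0, 0, 0.0313]},
    {"finger_gap": 52, "d": [0, 0, 0.025]},
    {"finger_gap": 52, "d": [0, 0, 0.015]},
    {"finger_gap": 52, "d": [0, 0, 0.005]},
    {"finger_gap": 52}
  ]
}}

```text
time_s: 21.62
tcp_pos: [649.8, -167.4, 53.7]
eef_rot: [0.059, 0.998, 0.0, -0.001]
wrist_force: [-0.5, 0.6, -0.6]
opening: 55.7
grip_force: 30.0
```

Call:
{"api": "advance", "payload": {
  "ticks": [
    {"finger_gap": 52, "d": [0, 0, 0.005]},
    {"finger_gap": 52},
    {"finger_gap": 52}
  ]
}}

```text
time_s: 21.87
tcp_pos: [651.8, -168.7, 52.5]
eef_rot: [0.059, 0.998, -0.0, 0.001]
wrist_force: [-0.0, -0.6, -0.9]
opening: 55.6
grip_force: 30.0
```

```bash
python3 -c "
from h import *
goto(650.5,-168,39)"
```

```text
tool d [ 1.4  0.5 13.5] yang 1.452 j6 -1.78 t 21.87 F [-0.  -0.6 -0.9]
```

To row units: 4 mm is 0.005, 3 mm is 0.0038.

Call:
{"api": "advance", "payload": {
  "ticks": [
    {"finger_gap": 52, "d": [0, 0, 0.005]},
    {"finger_gap": 52, "d": [0, 0, 0.005]},
    {"finger_gap": 52, "d": [0, 0, 0.0038]},
    {"finger_gap": 52, "d": [0, 0, 0.0013]},
    {"finger_gap": 52},
    {"finger_gap": 52}
  ]
}}

```text
time_s: 22.37
tcp_pos: [651.0, -168.4, 39.2]
eef_rot: [0.059, 0.998, 0.0, -0.0]
wrist_force: [-0.3, -0.1, -0.2]
opening: 55.6
grip_force: 30.0
```

Call:
{"api": "advance", "payload": {
  "ticks": [
    {"finger_gap": 52, "d": [0, 0, 0.0019]},
    {"finger_gap": 52, "d": [0, 0, 0.0006]},
    {"finger_gap": 52},
    {"finger_gap": 52}
  ]
}}

```text
time_s: 22.7
tcp_pos: [651.4, -168.6, 38.9]
eef_rot: [0.059, 0.998, -0.0, 0.0]
wrist_force: [-5.3, 1.8, 8.7]
opening: 55.7
grip_force: 30.0
```

The basket is on the tank floor. I'll release and go back for the box.

To row units: -40 mm is -0.05, -1.5 mm is -0.0019.

Call:
{"api": "advance", "payload": {
  "ticks": [
    {"finger_gap": 52, "d": [0, 0, -0.0019]},
    {"finger_gap": 70},
    {"finger_gap": 70},
    {"finger_gap": 70},
    {"finger_gap": 70, "d": [0, 0, -0.0063]},
    {"finger_gap": 70, "d": [0, 0, -0.0375]},
    {"finger_gap": 70, "d": [0, 0, -0.05]},
    {"finger_gap": 93, "d": [0, 0, -0.05]}
  ]
}}

```text
time_s: 23.37
tcp_pos: [649.7, -168.0, 153.6]
eef_rot: [0.059, 0.998, 0.0, -0.002]
wrist_force: [0.7, -0.8, 1.0]
opening: 73.3
grip_force: 0.0
```

Call:
{"api": "advance", "payload": {
  "ticks": [
    {"finger_gap": 93, "d": [0.0125, 0.02, -0.0438]},
    {"finger_gap": 93, "d": [0.025, 0.04, 0]},
    {"finger_gap": 93, "d": [0.025, 0.04, 0]},
    {"finger_gap": 93, "d": [0.025, 0.04, 0]},
    {"finger_gap": 93, "d": [0.025, 0.04, 0]},
    {"finger_gap": 93, "d": [0.025, 0.04, 0]},
    {"finger_gap": 93, "d": [0.025, 0.04, 0]},
    {"finger_gap": 93, "d": [0.025, 0.04, 0]}
  ]
}}

```text
time_s: 24.03
tcp_pos: [529.6, 89.0, 189.3]
eef_rot: [0.059, 0.998, 0.0, 0.0]
wrist_force: [0.5, -0.2, 1.1]
opening: 92.9
grip_force: 0.0
```

Call:
{"api": "advance", "payload": {
  "ticks": [
    {"finger_gap": 93, "d": [0.025, 0.04, 0]},
    {"finger_gap": 93, "d": [0.025, 0.04, 0]},
    {"finger_gap": 93, "d": [0.025, 0.04, 0]},
    {"finger_gap": 93, "d": [0.025, 0.04, 0]},
    {"finger_gap": 93, "d": [0.025, 0.04, 0]},
    {"finger_gap": 93, "d": [0.0225, 0.0375, 0]},
    {"finger_gap": 93},
    {"finger_gap": 93}
  ]
}}

```text
time_s: 24.7
tcp_pos: [435.1, 291.8, 189.2]
eef_rot: [0.057, 0.998, 0.0, 0.0]
wrist_force: [1.0, 0.2, 0.1]
opening: 92.9
grip_force: 0.0
```

```bash
python3 - <<'E'
from h import *
np.set_printoptions(precision=1,suppress=True)
f=r.grab_frame("wrist");g=r.grab_frame("side")["img"][225:335,325:405]
goto(450.5,260,12)
u0,v0=map(int,proj(f,(450,260,28)))
h=cv2.cvtColor(cv2.GaussianBlur(f["img"],(3,3),0),cv2.COLOR_RGB2HSV)
print("hsv",h[v0,u0])
m=((h[...,0]>105)&(h[...,0]<135)&(h[...,1]>12)).astype(np.uint8);M=np.zeros_like(m);M[v0-80:v0+60,u0-80:u0+80]=1;m*=M
c=max(cv2.findContours(m,0,2)[0],key=cv2.contourArea);P=np.array([onz(f,*p,28) for p in c[:,0]],np.float32);print(cv2.minAreaRect(P),cv2.boxPoints(cv2.minAreaRect(P)))
a=f["img"][v0-80:v0+70,u0-100:u0+100];print("crop",u0-100,v0-80)
cv2.imwrite("pics/w7.png",cv2.hconcat([cv2.resize(a[:,:,::-1],(500,375),interpolation=2),cv2.resize(g[:,:,::-1],(273,375),interpolation=2)]))
E
```

```text
tool d [-17.7 -27.9 177. ] yang 1.452 j6 -0.96 t 24.8 F [-0.6 -0.  -0.4]
hsv [108  16 204]
((448.80474853515625, 258.3159484863281), (54.45752716064453, 76.63126373291016), 26.638038635253906) [[407.3 280.4]
 [441.6 211.9]
 [490.3 236.3]
 [456.  304.8]]
crop 193 121
```

View pics/w7.png

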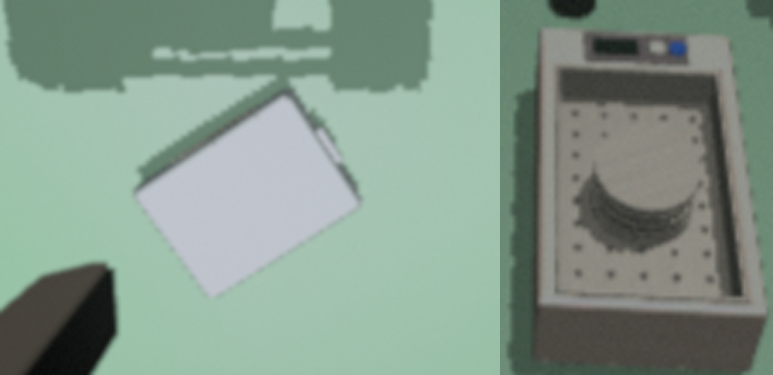

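The basket sits flat in the tank. The box centre is about (449,259) with yaw 0.465. I'll align and go down.

To row units: -29 mm is -0.0363, -17 mm is -0.0213, 0.125 rad is 0.0199.

Call:
{"api": "advance", "payload": {
  "ticks": [
    {"finger_gap": 93, "d": [-0.0213, -0.0363, 0]},
    {"finger_gap": 93, "rz": 0.0199},
    {"finger_gap": 93, "rz": 0.0199},
    {"finger_gap": 93, "rz": 0.0199},
    {"finger_gap": 93, "rz": 0.0199},
    {"finger_gap": 93, "rz": 0.0199},
    {"finger_gap": 93, "rz": 0.0199},
    {"finger_gap": 93, "rz": 0.0199}
  ]
}}

```text
time_s: 25.47
tcp_pos: [450.2, 257.8, 188.9]
eef_rot: [0.481, 0.877, -0.0, 0.0]
wrist_force: [0.3, -0.9, -0.3]
opening: 93.1
grip_force: 0.0
```

Call:
{"api": "advance", "payload": {
  "ticks": [
    {"finger_gap": 93, "d": [0, 0, 0.0375], "rz": 0.0178},
    {"finger_gap": 93, "d": [0, 0, 0.05]},
    {"finger_gap": 93, "d": [0, 0, 0.05]},
    {"finger_gap": 93, "d": [0, 0, 0.0375]},
    {"finger_gap": 93, "d": [0, 0, 0.0188]},
    {"finger_gap": 93, "d": [0, 0, 0.01]},
    {"finger_gap": 90},
    {"finger_gap": 90}
  ]
}}

```text
time_s: 26.13
tcp_pos: [450.3, 258.9, 26.6]
eef_rot: [0.526, 0.851, 0.0, 0.0]
wrist_force: [-0.1, 0.9, 0.4]
opening: 90.2
grip_force: 0.0
```

```bash
python3 -c "
from h import *
goto(449.3,259,12.5)"
```

```text
tool d [ 0.6 -0.8 14.1] yang 0.464 j6 -0.04 t 26.13 F [-0.1  0.9  0.4]
```

To row units: 6 mm is 0.0075, 5 mm is 0.0063.

Call:
{"api": "advance", "payload": {
  "ticks": [
    {"finger_gap": 80, "d": [0.0008, -0.001, 0.0075]},
    {"finger_gap": 75, "d": [0, 0, 0.0063]},
    {"finger_gap": 70, "d": [0, 0, 0.0038]},
    {"finger_gap": 56},
    {"finger_gap": 56},
    {"finger_gap": 56},
    {"finger_gap": 56},
    {"finger_gap": 56}
  ]
}}

```text
time_s: 26.8
tcp_pos: [448.4, 259.7, 12.0]
eef_rot: [0.525, 0.851, 0.0, 0.0]
wrist_force: [-0.3, 0.3, -0.5]
opening: 59.8
grip_force: 30.0
```

Call:
{"api": "advance", "payload": {
  "ticks": [
    {"finger_gap": 56},
    {"finger_gap": 56}
  ]
}}

```text
time_s: 26.97
tcp_pos: [448.4, 259.7, 12.0]
eef_rot: [0.525, 0.851, 0.0, 0.0]
wrist_force: [-0.5, 0.7, -0.2]
opening: 59.5
grip_force: 30.0
```

```bash
python3 -c "
from h import *
goto(637.3,93.5,80)"
```

```text
tool d [-233.3   94.3  -68. ] yang 0.465 j6 -0.04 t 26.97 F [-0.5  0.7 -0.2]
```

To row units: -33 mm is -0.0413, 13.5 mm is 0.0169.

Call:
{"api": "advance", "payload": {
  "ticks": [
    {"finger_gap": 56, "d": [0, 0, -0.01]},
    {"finger_gap": 56, "d": [0, 0, -0.0313]},
    {"finger_gap": 56, "d": [0, 0, -0.0375]},
    {"finger_gap": 56, "d": [-0.0213, 0.0088, -0.0125]},
    {"finger_gap": 56, "d": [-0.0413, 0.0169, 0]},
    {"finger_gap": 56, "d": [-0.0413, 0.0169, 0]},
    {"finger_gap": 56, "d": [-0.0413, 0.0169, 0]},
    {"finger_gap": 56, "d": [-0.0413, 0.0169, 0]}
  ]
}}

```text
time_s: 27.63
tcp_pos: [570.9, 152.7, 85.7]
eef_rot: [0.525, 0.851, 0.0, 0.0]
wrist_force: [0.0, 1.3, -1.4]
opening: 60.0
grip_force: 30.0
```

Call:
{"api": "advance", "payload": {
  "ticks": [
    {"finger_gap": 56, "d": [-0.0413, 0.0169, 0]},
    {"finger_gap": 56, "d": [-0.0413, 0.0169, 0]},
    {"finger_gap": 56, "d": [-0.0225, 0.0075, 0]},
    {"finger_gap": 56, "rz": 0.0199},
    {"finger_gap": 56, "rz": 0.0199},
    {"finger_gap": 56, "rz": 0.0199},
    {"finger_gap": 56, "rz": 0.0056},
    {"finger_gap": 56}
  ]
}}

```text
time_s: 28.3
tcp_pos: [636.9, 93.4, 85.2]
eef_rot: [0.688, 0.726, -0.0, -0.0]
wrist_force: [1.2, 0.2, -1.3]
opening: 59.6
grip_force: 30.0
```

Call:
{"api": "advance", "payload": {
  "ticks": [
    {"finger_gap": 56},
    {"finger_gap": 56}
  ]
}}

```text
time_s: 28.47
tcp_pos: [636.8, 93.6, 85.0]
eef_rot: [0.687, 0.727, 0.0, 0.0]
wrist_force: [-0.6, 0.4, -1.4]
opening: 59.5
grip_force: 30.0
```

```bash
python3 -c "
from h import *
goto(637.3,93.5,14)
f=r.grab_frame('side');cv2.imwrite('pics/w8.png',cv2.resize(f['img'][135:235,295:395,::-1],None,fx=5,fy=5,interpolation=2))"
```

```text
tool d [-0.1  0.5 71. ] yang 0.057 j6 0.01 t 28.47 F [-0.6  0.4 -1.4]
```

To row units: 20 mm is 0.025, 15 mm is 0.0188.

Call:
{"api": "advance", "payload": {
  "ticks": [
    {"finger_gap": 56, "d": [0, 0.0006, 0.0188]},
    {"finger_gap": 56, "d": [0, 0, 0.025]},
    {"finger_gap": 56, "d": [0, 0, 0.0188]},
    {"finger_gap": 56, "d": [0, 0, 0.01]},
    {"finger_gap": 56, "d": [0, 0, 0.0038]},
    {"finger_gap": 56},
    {"finger_gap": 56}
  ]
}}

```text
time_s: 29.1
tcp_pos: [637.8, 93.6, 24.4]
eef_rot: [0.687, 0.726, 0.0, 0.0]
wrist_force: [-0.0, -0.5, -0.9]
opening: 59.5
grip_force: 30.0
```

```bash
python3 -c "
from h import *
goto(637.3,93.5,14)"
```

```text
tool d [-0.1 -0.5 10.4] yang 0.055 j6 0.01 t 29.1 F [-0.  -0.5 -0.9]
```

To row units: 4 mm is 0.005, 3 mm is 0.0038.

Call:
{"api": "advance", "payload": {
  "ticks": [
    {"finger_gap": 56, "d": [0, -0.0006, 0.005]},
    {"finger_gap": 56, "d": [0, 0, 0.0038]},
    {"finger_gap": 56, "d": [0, 0, 0.0025]},
    {"finger_gap": 56, "d": [0, 0, 0.0013]},
    {"finger_gap": 56},
    {"finger_gap": 56}
  ]
}}

```text
time_s: 29.6
tcp_pos: [636.9, 93.6, 14.0]
eef_rot: [0.687, 0.726, 0.0, 0.0]
wrist_force: [-0.7, -0.0, -0.4]
opening: 59.4
grip_force: 30.0
```

Call:
{"api": "advance", "payload": {
  "ticks": [
    {"finger_gap": 56, "d": [0, 0, 0.0013]},
    {"finger_gap": 56, "d": [0, 0, 0.0006]},
    {"finger_gap": 56},
    {"finger_gap": 56}
  ]
}}

```text
time_s: 29.93
tcp_pos: [637.0, 93.6, 14.0]
eef_rot: [0.687, 0.726, -0.0, 0.0]
wrist_force: [-6.4, -0.4, 12.5]
opening: 59.9
grip_force: 30.0
```

The box touches the rack floor exactly at the expected height. I'll release, retreat and check all four by measurement.

To row units: -40 mm is -0.05, -30 mm is -0.0375.

Call:
{"api": "advance", "payload": {
  "ticks": [
    {"finger_gap": 56, "d": [0, 0, -0.0019]},
    {"finger_gap": 75},
    {"finger_gap": 75},
    {"finger_gap": 75},
    {"finger_gap": 75},
    {"finger_gap": 75, "d": [0, 0, -0.0063]},
    {"finger_gap": 75, "d": [0, 0, -0.0375]},
    {"finger_gap": 75, "d": [0, 0, -0.05]}
  ]
}}

```text
time_s: 30.6
tcp_pos: [633.2, 93.3, 85.0]
eef_rot: [0.687, 0.726, -0.003, -0.003]
wrist_force: [0.8, 0.5, 0.3]
opening: 75.1
grip_force: 0.0
```

Call:
{"api": "advance", "payload": {
  "ticks": [
    {"finger_gap": 75, "d": [0, 0, -0.05]},
    {"finger_gap": 75, "d": [0, 0, -0.0375]},
    {"finger_gap": 75, "d": [-0.05, 0, 0]},
    {"finger_gap": 75, "d": [-0.05, 0, 0]},
    {"finger_gap": 75, "d": [-0.05, 0, 0]},
    {"finger_gap": 75, "d": [-0.025, 0, 0]},
    {"finger_gap": 75},
    {"finger_gap": 75}
  ]
}}

```text
time_s: 31.27
tcp_pos: [644.5, -47.5, 159.0]
eef_rot: [0.688, 0.725, 0.0, -0.0]
wrist_force: [-0.1, 0.6, 0.5]
opening: 74.6
grip_force: 0.0
```

```bash
python3 - <<'E'
from h import *
np.set_printoptions(precision=1,suppress=True)
f=r.grab_frame("wrist")
goto(637.3,93.5,14)
def blob(f,P,test,n,z,R=45):
    u,v=map(int,proj(f,P));h=cv2.cvtColor(cv2.GaussianBlur(f["img"],(3,3),0),cv2.COLOR_RGB2HSV).astype(int)
    print(n,"pix",u,v,"hsv",h[v,u])
    m=test(h).astype(np.uint8);M=np.zeros_like(m);M[max(v-R,0):v+R,max(u-R,0):u+R]=1;m*=M
    k,l=cv2.connectedComponents(m)
    c=max(cv2.findContours((l==l[v,u]).astype(np.uint8),0,2)[0],key=cv2.contourArea)
    print(cv2.minAreaRect(np.array([onz(f,*p,z) for p in c[:,0]],np.float32)))
lid=lambda h:(h[...,2]>150)&((h[...,0]>95)&(h[...,0]<135))
blob(f,(637,93.5,30),lid,"box wrist",30,55)
S=r.grab_frame("side");blob(S,(637,93.5,30),lambda h:(h[...,2]>140)&(h[...,0]>95),"box side",30)
blob(S,(490,-35.5,24),lambda h:h[...,2]<90,"tin side",24,18)
blob(S,(461.5,-280.5,60),lambda h:(h[...,0]>8)&(h[...,0]<28)&(h[...,1]>90),"mov side",60,20)
C=r.grab_frame("scene");blob(C,(637,93.5,30),lambda h:(h[...,2]>140)&(h[...,0]>95),"box scene",30)
E
```

```text
tool d [139.8   0.3 145. ] yang 0.054 j6 -0.21 t 31.32 F [-0.1  0.1  0. ]
box wrist pix 321 31 hsv [109  16 219]
((637.2803344726562, 83.58644104003906), (59.17341232299805, 67.80853271484375), 2.9629740715026855)
box side pix 341 190 hsv [105  16 161]
((635.690673828125, 86.89321899414062), (54.65616226196289, 75.8192138671875), 3.1639387607574463)
tin side pix 278 235 hsv [23 78 91]
((814.4925537109375, 650.7269897460938), (2090.756591796875, 3540.77734375), 89.8099594116211)
mov side pix 259 338 hsv [ 19 149 154]
((463.05517578125, -282.78057861328125), (28.47505760192871, 23.084182739257812), 80.2216796875)
box scene pix 311 261 hsv [ 80   4 179]
((-44.88665771484375, -450.812744140625), (2313.27392578125, 3547.536865234375), 56.62300109863281)
```

```bash
python3 -c "
from station import r
print(r.finish_job())"
```

```text
the job is handed in; nothing more can be done
None
```

The job is handed in at about 31 s: the movement is snapped home on the stand, the tin is in the tray and the basket in the tank, all seen in pictures, and the box is in the rack bay lengthwise, checked by measurement only because I had used all 14 pictures.

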